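Tip the carton onto its bottom and push it against the stop

ROBOT

A 7-joint arm with a two-finger parallel gripper is mounted at the origin on a cart in front of the work surface, level with it; the furniture and walls round the work are solid. World frame = base frame: x ahead of the robot, y to its left, z up, the work surface at z = 0. Lengths are in m, angles in rad, forces in N, time in s.
With the tool pointing down it reaches from about 0.4 to 0.875 m from the base axis. Payload 19.3 kg.
Tool frame: the origin (TCP) lies at the very end of the fingers, on their centre line; the grasp point (between the pads) lies 19 mm behind it; z points along the fingers, y is the line along which they close (so a half turn about z gives the same grasp; the last joint's range is limited). The gripper opens to 85 mm and grips with 20 to 120 N. Pads are 22 mm wide; open, the fingers measure 114 mm over their backs; the gripper's body (76 mm by 85 mm) begins 54 mm behind the grasp point. The pads swing forward as they close: fully open they stand 13 mm farther back than shut.
Start: joints at [1.044, 0.521, -0.036, 1.599, 0.021, 1.021, -0.113], TCP at [0.276, -0.561, 0.231] pointing down, gripper open.
Joint ranges: [-2.91, 2.91], [-0.3, 2.13], [-1.5, 1.42], [0.17, 2.43], [-1.26, 4.41], [0.16, 1.93], [-2.52, 2.52]. Speed limits (rad/s): [1.89, 1.89, 2.39, 2.39, 3.01, 3.01, 3.01].

INTERFACE

Orientations are given as [roll, pitch, yaw] about the fixed x, y, z axes, in that order (R = Rz(yaw) Ry(pitch) Rx(roll)).
In Python, from workcell import bot gives the robot as it stands.
- The arm moves only by the tool servo_tool, never from a script. Its argument "plan" is a list of rows, each a list of 7 numbers: the finger opening in cm, from 0 to 8.54, then the shift along the tool's x, y, z in cm, then the turn, a rotation vector about the tool's x, y, z in degrees. In form: [[fingers, x, y, z, wx, wy, wz], ...]. A call has 1 to 10 rows; each row is the pose to reach, as a shift and turn from the pose commanded when the call began, along the tool's axes at that moment; what a row does not reach only later rows make up. A row lasts 1/10 s, in which the tool goes at most 50 mm and 8.59 degrees, less where a joint would pass 70% of its speed; a pose out of reach is approached as far as the arm can. A call with a gripper value outside its range is refused whole. The fingers move at their own pace and stop on an object; "force" is the grip in N (left out, the last holds). Time passes only in rows, so rows that repeat a pose let the fingers close. It gives the time, the measured TCP pose, the force, the opening and the grip force at its end, in the units of the state.
- bot.observe(): the state, without advancing time (a new reading comes with each control period).
- bot.grab_frame(name): name is "side" or "top" or "wrist"; returns a dict with "frame" (480x640x3 uint8, blue, green, red), "mtx" (3x3 intrinsics, pixels), "R" (3x3) and "t" (3): a world point X has camera coordinates R X + t; the wrist camera has in their place "T_tool_cam" (4x4, takes a point from camera to tool coordinates, whose origin is the TCP and whose axes are the flange's). Camera axes: x right, y down, z forward; pixel columns grow to the right and rows downward; lengths in m; the calibration is good to about 2 mm. A picture is of the moment at which its call begins: read the wrist's pose just before it. There is no depth.
- bot.job_done(): hands the job in; it is judged then, once.
The state is a dict: "clock": time; "qpos": joint angles; "qd": joint speeds; "joint_efforts": joint torques, N m; "position": TCP position; "tool_rot": TCP orientation; "force": force on the tool from outside, world axes, zero at the start; "moment": the same for the moment, N m; "grip_width": finger opening in m; "finger_force": force on a finger pad.
Only numpy, scipy, OpenCV 4.12 (cv2) and the standard library are available. Lean on these libraries where they do the work, as an engineer would, in place of code of your own. Each camera call takes 0.05 s, during which the arm holds its last target. There are 200 camera calls.

TASK

Get the white carton ready for taping: it was left standing on its end in front of the wooden stop strip. Push its top so that it tips over towards the strip and lies on its bottom with the lid up, then push it along the bench until its leading end rests flat and square against the strip. Do not pick the carton up, leave the two small brown cartons where they are, and finish clear of everything.

Things in the scene. Friction and masses are not known exactly. Their poses are not given: they have to be found in the camera images.
- stop_strip: straight light-wood strip fixed to the bench, 30 mm deep (its x), 240 mm long (its y), 40 mm high. Origin under its centre; its +x points away from the robot, and the long face on the robot's side, at x = -15 mm, is the one the carton is pushed against
- carton: loose closed white carton, 66 x 92 mm in plan, 52 mm high when upright, 0.14 to 0.28 kg. Origin: centre of its bottom; own z out of the lid, own y along the 92 mm. It starts standing 92 mm tall on an end: own y up, lid facing the robot, bottom facing the strip, each within some 25 degrees. A level push on the lid face 70 mm or more above the bench tips it without sliding; past about 30 degrees it falls
- carton_center (a point): middle of the carton; at the start 46 mm above the bench and about 165 mm from the strip's face
- carton_front (a point): middle of the carton's 66 x 52 mm end that is on top at the start and, once the carton is tipped, leads towards the strip (its own +y end)
- screw_carton: bystander: the longer and lower brown carton, 48 x 70 x 34 mm, loose, to one side of the work; origin at the centre of its underside
- plug_carton: bystander: the shorter and taller brown carton, 44 x 58 x 43 mm, loose, to the other side of the work; origin at the centre of its underside
Mind the look-alikes: they are no part of the job. What is shaped like the carton but red is not meant.

How it is judged:
On the way:
1. the carton lies on its bottom, lid up (angle between carton's own z axis and vertical below 0.12 rad and height (world z) of carton below 0.008 m), for 0.1 s.
At the end, for the whole second after the job is handed in: The carton lies on its bottom on the bench (within 0.1 rad), at rest, the middle of its leading end within 6 mm of the strip's face and within 100 mm of the strip's middle along its length, square to the strip within 0.1 rad; both brown cartons are within 20 mm of where they stood (angle between carton's own z axis and vertical below 0.1 rad and height (world z) of carton below 0.006 m and x of carton_front in the frame of stop_strip between -0.021 and -0.01 m and y of carton_front in the frame of stop_strip between -0.1 and 0.1 m and angle between the y axis of carton and the x axis of stop_strip, either way round below 0.1 rad and linear speed of carton below 0.02 m/s and distance of each of screw_carton, plug_carton from where it was at the start of the episode below 0.02 m); the robot touches nothing.
It fails at once if the carton is lifted off the bench (height (world z) of carton_center above 0.064 m).
It fails at once if a brown carton is pushed aside (distance of any of screw_carton, plug_carton from where it was at the start of the episode above 0.02 m).
It also fails if it takes over 38 s, if anything falls off the work surface, if the arm or the gripper's body presses on something with over 40 N, if the wrist force passes 120 N, or if a joint passes its speed limit or range.

## Working session

There is one attempt and no reset: what is moved stays moved. The work goes in short steps, Python scripts to look and compute and a tool call to move; the robot and the scene stay as the last step left them, time stands still between calls to the robot, and variables do not carry over. Pictures are saved under pics/ and viewed, at most 10 in all, crops included, and the job is handed in when it is done.

Besides the shell and the picture viewer there is one more tool, called after ">>>" as a command line: name --pt "numbers of a row" for each row, then --argument value for the rest. servo_tool: Moves the arm, as the interface text tells. Its arguments: {"type":"object","properties":{"plan":{"type":"array","items":{"type":"array","items":{"type":"number"}}},"force":{"type":"number"}},"required":["plan"]}

```bash
mkdir -p pics
python3 - <<'E'
from workcell import bot
import cv2,pickle
s=bot.observe();print(s)
d={}
for n in("top","side"):
    f=bot.grab_frame(n);d[n]=f;cv2.imwrite(f"pics/{n}0.png",f["frame"]);print(n,f["mtx"],f["R"],f["t"])
pickle.dump(d,open("d0.pkl","wb"))
E
```

```text
{'clock': 0.0, 'qpos': array([ 1.04381939,  0.52201836, -0.03631653,  1.60002522,  0.02120781,
        1.02108217, -0.1127864 ]), 'qd': array([ 1.50333154e-03, -2.95348042e-04, -1.94679940e-04, -1.19365579e-03,
       -1.46267419e-03, -1.43684035e-03, -1.70362314e-05]), 'joint_efforts': array([-3.74654237e-04, -9.27093315e+01,  1.97959878e+00, -3.69927049e+01,
        1.78170204e-02,  8.14177038e-03,  1.07577287e-04]), 'position': array([ 0.27546788, -0.56063555,  0.23071698]), 'tool_rot': array([-3.14044863e+00,  9.40556332e-05,  4.56775592e-01]), 'force': array([-0.42403301,  0.66915325,  0.98426166]), 'moment': array([0.00909914, 0.04253417, 0.00506066]), 'finger_force': 0.0, 'grip_width': 0.08559318495358625}
top [[465.58858279   0.         318.44359439]
 [  0.         465.58858279 233.23461874]
 [  0.           0.           1.        ]] [[ 0.0246089  -0.99941038 -0.02394345]
 [-0.98586803 -0.02029153 -0.16629033]
 [ 0.16570644  0.0276973  -0.9857861 ]] [0.08061964 0.68906688 0.84296277]
side [[615.35743234   0.         324.60716776]
 [  0.         615.35743234 239.32916747]
 [  0.           0.           1.        ]] [[ 0.99244839 -0.12265827  0.00106971]
 [-0.05248332 -0.4325011  -0.90010461]
 [ 0.11086792  0.89325123 -0.43567253]] [-0.66702518  0.14571337  0.97351923]
```

View pics/top0.png

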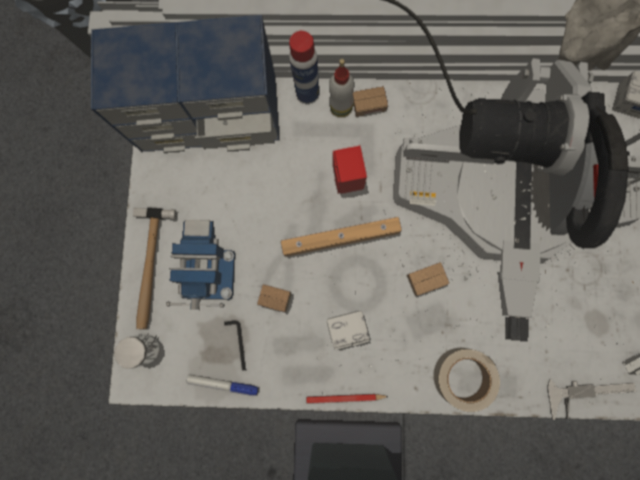

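View pics/side0.png

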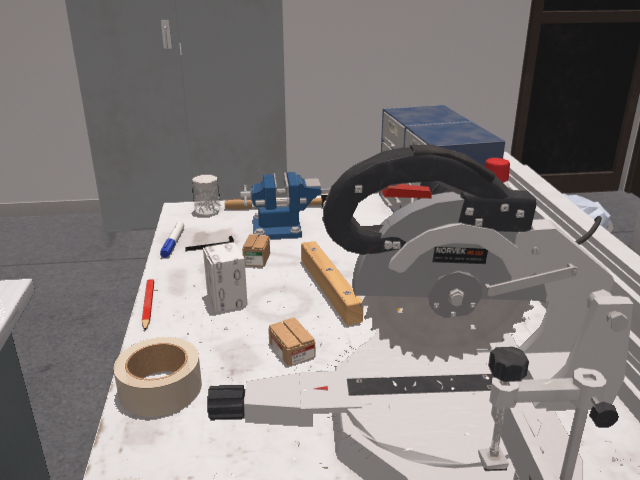

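The top view shows these candidates:
- **White carton:** (349,330), robot side of the strip, standing.
- **Red box:** (350,170), beyond the strip. It is red, so it's the look-alike.
- **Strip:** (281,245) to (400,227).
- **Brown cartons beside the work:** (274,298) and (428,279).
- **Brown box at (370,100):** far off, so it's also a look-alike.

The white one fits the description. I'll confirm it with an enlarged crop.

```bash
cat > h.py <<'E'
import numpy as np,pickle,cv2
def ray(f,uv,z):
    R,t=np.array(f["R"]),np.array(f["t"]);c=-R.T@t
    d=R.T@np.linalg.inv(f["mtx"])@[uv[0],uv[1],1]
    return c+d*(z-c[2])/d[2]
def proj(f,X):
    p=np.array(f["mtx"])@(f["R"]@np.array(X)+f["t"]);return p[:2]/p[2]
E
python3 - <<'E'
from h import *
d=pickle.load(open("d0.pkl","rb"))
a=cv2.resize(d["top"]["frame"][215:365,255:455],None,fx=4,fy=4,interpolation=cv2.INTER_CUBIC)
b=cv2.resize(d["side"]["frame"][225:375,190:390],None,fx=4,fy=4,interpolation=cv2.INTER_CUBIC)
cv2.imwrite("pics/ct.png",a);cv2.imwrite("pics/cs.png",b)
E
```

```text
(no output)
```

View pics/ct.png

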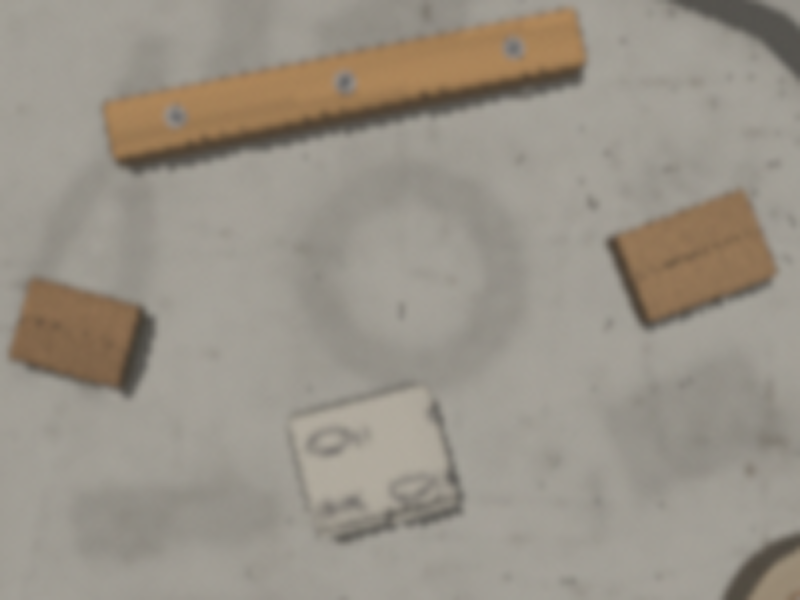

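View pics/cs.png

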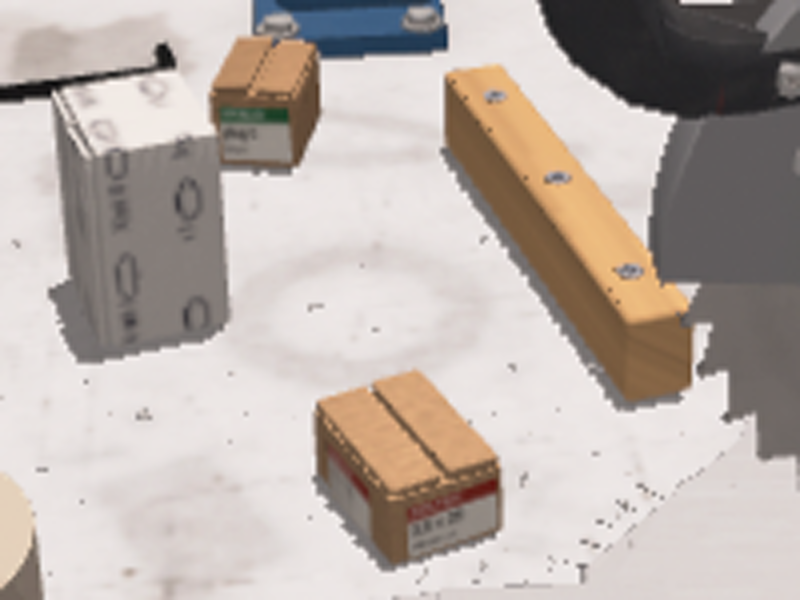

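The crops confirm the upright white carton, with its top face corners in the top crop at about (290,412), (428,384), (460,492) and (322,530). The strip's top corners are (105,103), (575,10), (585,68) and (118,158). Screw carton is on the right and plug carton on the left.

Run:
```python
from h import *
d=pickle.load(open("d0.pkl","rb"));f=d["top"];g=d["side"]
def q(n,c,z,f=f,o=(255,215)):
    P=np.array([ray(f,(o[0]+(u+.5)/4-.5,o[1]+(v+.5)/4-.5),z)[:2] for u,v in c])
    e=np.roll(P,-1,0)-P
    print(n,"\n",P.round(4).tolist(),"ctr",P.mean(0).round(4),"len",np.linalg.norm(e,axis=1).round(4),"ang",np.degrees(np.arctan2(e[:,1],e[:,0])).round(1))
q("strip",[(105,103),(575,10),(585,68),(118,158)],.04)
q("carton",[(290,412),(428,384),(460,492),(322,530)],.092)
q("plug",[(35,278),(142,308),(122,387),(10,357)],.043)
q("screw",[(612,238),(742,190),(777,270),(648,323)],.034)
o=(190,225)
q("carton side",[(55,92),(180,68),(216,135),(95,158)],.092,g,o)
q("strip side",[(447,72),(503,66),(690,305),(625,325)],.04,g,o)
q("carton base",[(105,358),(228,318)],0,g,o)
```

```text
strip 
 [[0.6744, 0.1706], [0.7258, -0.0608], [0.6968, -0.0656], [0.6472, 0.1632]] ctr [0.686  0.0518] len [0.2371 0.0294 0.2341 0.0282] ang [ -77.5 -170.6  102.2   15.3]
carton 
 [[0.5271, 0.0757], [0.5411, 0.0136], [0.4938, -0.0011], [0.4756, 0.0603]] ctr [0.5094 0.0371] len [0.0637 0.0496 0.0641 0.0538] ang [ -77.3 -162.7  106.5   16.7]
plug 
 [[0.5874, 0.201], [0.5742, 0.1485], [0.5363, 0.1568], [0.5492, 0.2114]] ctr [0.5618 0.1795] len [0.0541 0.0388 0.0561 0.0396] ang [-104.1  167.6   76.7  -15.2]
screw 
 [[0.6139, -0.0792], [0.6388, -0.1427], [0.6001, -0.1589], [0.5731, -0.0963]] ctr [ 0.6065 -0.1193] len [0.0682 0.0419 0.0682 0.0442] ang [ -68.6 -157.3  113.4   22.7]
carton side 
 [[0.4733, 0.0557], [0.5253, 0.0726], [0.5403, 0.0083], [0.4923, -0.0059]] ctr [0.5078 0.0327] len [0.0547 0.0661 0.0501 0.0644] ang [  18.   -76.9 -163.6  107.1]
strip side 
 [[0.6473, 0.1606], [0.6745, 0.1639], [0.7248, -0.0613], [0.6968, -0.073]] ctr [0.6859 0.0475] len [0.0274 0.2307 0.0304 0.2387] ang [   6.9  -77.4 -157.4  101.9]
carton base 
 [[0.4894, -0.0091], [0.5403, 0.0162]] ctr [0.5149 0.0036] len [0.0568 0.0568] ang [  26.4 -153.6]
```

>>> servo_tool --pt "3.5 1.5 -1.6 0 0 0 0" --pt "3.5 4 -4.4 0 0 0 0" --pt "3.5 7 -7.7 0 0 0 0" --pt "3.5 10 -11 0 0 0 0" --pt "3.5 13 -14.3 0 0 0 0" --pt "3.5 16 -17.5 0 0 0 0" --pt "3.5 19 -20.8 0 0 0 0" --pt "3.5 22 -24 0 0 0 0" --pt "3.5 25 -27.3 0 0 0 0" --pt "3.5 28 -30.6 0 0 0 0"

```text
clock: 1.1
position: [0.392, -0.1611, 0.2313]
tool_rot: [3.141, 0.0, 0.457]
force: [0.6, -0.5, 0.1]
grip_width: 0.0347
finger_force: 0.0
```

>>> servo_tool --pt "3.5 3 -3.3 0.5 0 0 1.5" --pt "3.5 6 -6.6 1 0 0 4" --pt "3.5 9 -9.9 2 0 0 7" --pt "3.5 11.5 -12.6 3 0 0 10" --pt "3.5 12.8 -14 3 0 0 11.5" --pt "3.5 12.8 -14 3 0 0 11.5" --pt "3.5 12.8 -14 3 0 0 11.5"

```text
clock: 1.8
position: [0.4449, 0.0192, 0.2011]
tool_rot: [3.142, 0.001, 0.257]
force: [0.2, -1.3, 0.5]
grip_width: 0.0349
finger_force: 0.0
```

>>> servo_tool --pt "3.5 0 0 2 0 0 0" --pt "3.5 0 0 5 0 0 0" --pt "3.5 0 0 8 0 0 0" --pt "3.5 0 0 11 0 0 0" --pt "3.5 0 0 12.3 0 0 0" --pt "3.5 0 0 12.3 0 0 0" --pt "3.5 0.7 0 12.3 0 0 0" --pt "3.5 1.5 0 12.3 0 0 0" --pt "3.5 2 0 12.3 0 0 0" --pt "3.5 2.3 0 12.3 0 0 0"

```text
clock: 2.8
position: [0.4684, 0.0253, 0.0789]
tool_rot: [3.141, -0.001, 0.256]
force: [0.2, 0.4, -0.9]
grip_width: 0.0349
finger_force: 0.0
```

Run:
```python
from workcell import bot
import cv2
f=bot.grab_frame("side")["frame"]
cv2.imwrite("pics/s1.png",cv2.resize(f[125:350,120:420],None,fx=2.6,fy=2.6))
s=bot.observe();print(s["position"],s["force"])
```

```text
[0.46846475 0.02535675 0.07874637] [0.20120772 0.36987604 0.44801046]
```

View pics/s1.png

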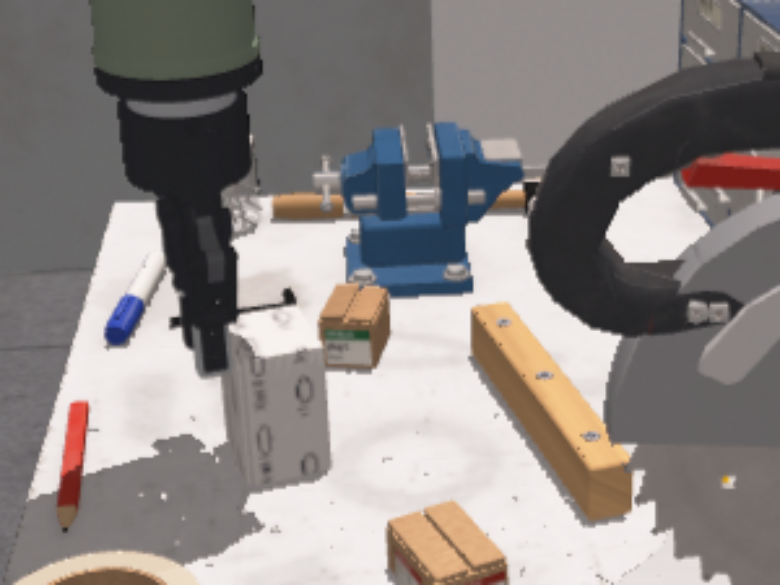

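The fingertips (about (212,370)) are just behind the lid near its top edge, and the carton is still upright. Next I push to tip it.

>>> servo_tool --pt "3.5 0.5 0 0 0 0 0" --pt "3.5 1.1 0 0 0 0 0" --pt "3.5 1.7 0 0 0 0 0" --pt "3.5 2.3 0 0 0 0 0" --pt "3.5 2.9 0 0 0 0 0" --pt "3.5 3.5 0 0 0 0 0" --pt "3.5 4.1 0 0 0 0 0" --pt "3.5 4.7 0 0 0 0 0" --pt "3.5 5.2 0 0 0 0 0" --pt "3.5 5.2 0 0 0 0 0"

```text
clock: 3.85
position: [0.5183, 0.0385, 0.0782]
tool_rot: [-3.141, -0.0, 0.256]
force: [0.4, 1.0, -0.2]
grip_width: 0.0348
finger_force: 0.0
```

>>> servo_tool --pt "3.5 -0.5 0 0 0 0 0" --pt "3.5 -2.5 0 0 0 0 0" --pt "3.5 -4 0 0 0 0 0" --pt "3.5 -4 0 0 0 0 0"

```text
clock: 4.25
position: [0.4768, 0.0273, 0.0783]
tool_rot: [3.141, 0.002, 0.256]
force: [-0.4, 0.1, -0.7]
grip_width: 0.0352
finger_force: 0.0
```

Run:
```python
from workcell import bot
import cv2,pickle
f=bot.grab_frame("side")["frame"]
cv2.imwrite("pics/s2.png",cv2.resize(f[125:350,120:420],None,fx=2.6,fy=2.6))
t=bot.grab_frame("top");pickle.dump(t,open("t2.pkl","wb"))
cv2.imwrite("pics/t2.png",cv2.resize(t["frame"][215:365,255:455],None,fx=4,fy=4,interpolation=cv2.INTER_CUBIC))
```

```text
(no output)
```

View pics/s2.png

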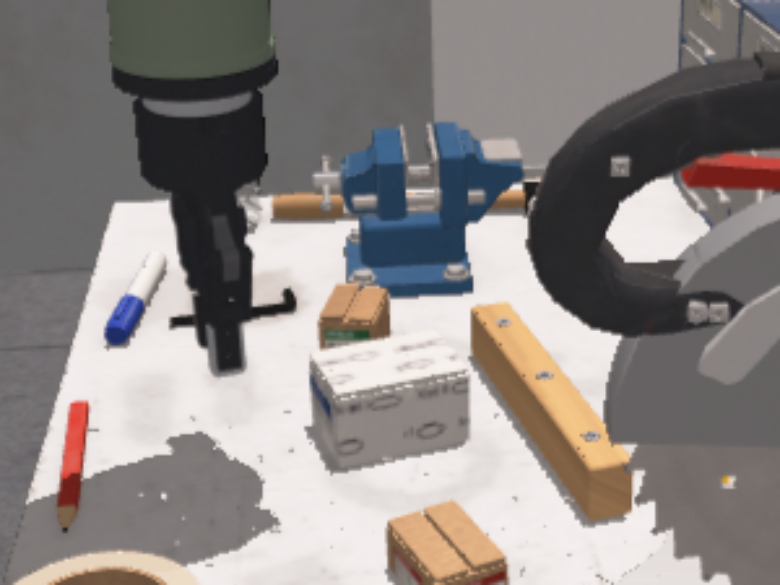

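View pics/t2.png

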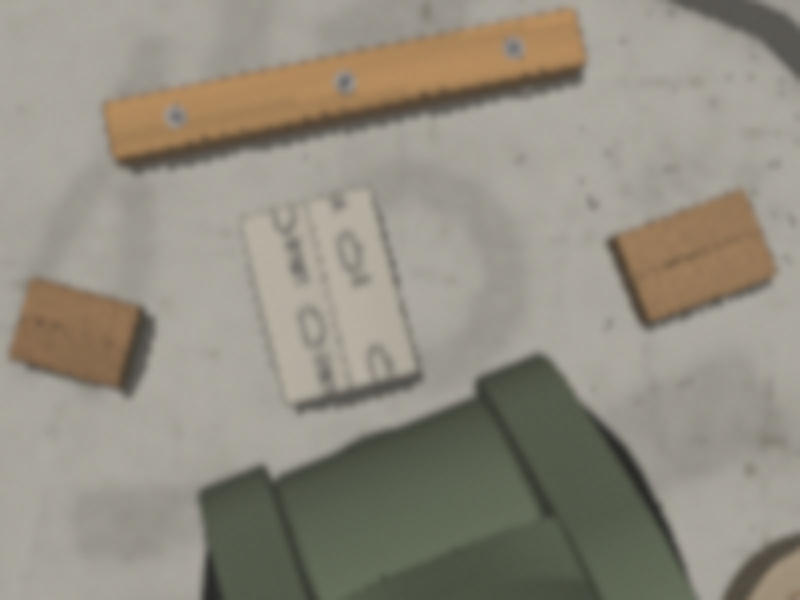

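The carton lies lid up. In the top crop its lid corners are at about (240,217), (370,188), (421,376) and (289,403). It is nearly square to the strip, with a gap of about 40 mm, and the brown cartons haven't moved.

Run:
```python
from h import *
from workcell import bot
f=pickle.load(open("t2.pkl","rb"));s=bot.observe()
P=np.array([ray(f,(255+(u+.5)/4-.5,215+(v+.5)/4-.5),.052)[:2] for u,v in[(240,217),(370,188),(421,376),(289,403)]])
e=np.roll(P,-1,0)-P;print(P.round(4),np.linalg.norm(e,axis=1).round(4),np.degrees(np.arctan2(e[:,1],e[:,0])).round(1))
def loc(p,o,a):c,s_=np.cos(a),np.sin(a);d=p-np.array(o);return np.c_[d@[c,s_],d@[-s_,c]].round(4)
print("strip frame",loc(P,(.686,.05),np.radians(12.4)))
tp=s["position"][:2];a=s["tool_rot"][2]
l=loc(P,tp,a);l[:,1]*=-1;print("tool",l,np.degrees(a),s["position"])
```

```text
[[0.6184 0.102 ]
 [0.6338 0.0397]
 [0.5449 0.0143]
 [0.5308 0.0765]] [0.0642 0.0924 0.0638 0.0913] [ -76.1 -164.   102.8   16.2]
strip frame [[-0.0548  0.0653]
 [-0.0532  0.0011]
 [-0.1454 -0.0046]
 [-0.1459  0.0592]]
tool [[ 0.1535 -0.0362]
 [ 0.1527  0.028 ]
 [ 0.0602  0.0301]
 [ 0.0623 -0.0337]] 14.66142809456438 [0.47905862 0.02812018 0.07854348]
```

>>> servo_tool --pt "3.5 0 -0.2 1.5 0 0 1" --pt "3.5 0 -0.5 3.5 0 0 2.2" --pt "3.5 0 -0.5 5.5 0 0 2.2" --pt "3.5 0 -0.5 6.3 0 0 2.2" --pt "3.5 0 -0.5 6.3 0 0 2.2" --pt "3.5 0 -0.5 6.3 0 0 2.2"

```text
clock: 4.95
position: [0.4781, 0.0331, 0.0158]
tool_rot: [3.142, -0.0, 0.218]
force: [0.4, 0.3, 1.1]
grip_width: 0.0351
finger_force: 0.0
```

>>> servo_tool --pt "3.5 0.8 0 0 0 0 0" --pt "3.5 2 0 0 0 0 0" --pt "3.5 3.2 0 0 0 0 0" --pt "3.5 4 0 0 0 0 0" --pt "3.5 4.5 0 0 0 0 0" --pt "3.5 5 0 0 0 0 0" --pt "3.5 5.5 0 0 0 0 0" --pt "3.5 6 0 0 0 0 0" --pt "3.5 6.5 0 0 0 0 0" --pt "3.5 7 0 0 0 0 0"

```text
clock: 5.95
position: [0.5463, 0.0481, 0.0153]
tool_rot: [3.142, 0.0, 0.218]
force: [-2.9, -0.1, 2.0]
grip_width: 0.0351
finger_force: 1.2
```

Run:
```python
from workcell import bot
import cv2,pickle
f=bot.grab_frame("side")["frame"]
cv2.imwrite("pics/s3.png",cv2.resize(f[150:325,180:400],None,fx=3.4,fy=3.4,interpolation=cv2.INTER_CUBIC))
```

```text
(no output)
```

View pics/s3.png

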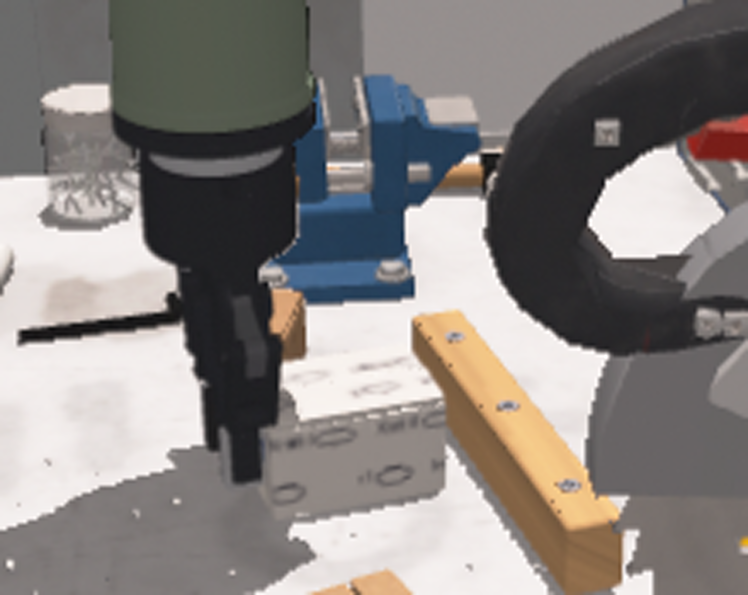

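The fingers are flush on the rear end of the carton, and about 19 mm remain to the strip. I'll close it slowly and watch the force.

>>> servo_tool --pt "3.5 0.4 0 0 0 0 0" --pt "3.5 0.8 0 0 0 0 0" --pt "3.5 1.1 0 0 0 0 0" --pt "3.5 1.3 0 0 0 0 0" --pt "3.5 1.45 0 0 0 0 0" --pt "3.5 1.55 0 0 0 0 0" --pt "3.5 1.65 0 0 0 0 0" --pt "3.5 1.7 0 0 0 0 0"

```text
clock: 6.8
position: [0.5627, 0.0518, 0.0153]
tool_rot: [3.142, 0.0, 0.218]
force: [-1.3, -0.3, -0.2]
grip_width: 0.0354
finger_force: 0.5
```

>>> servo_tool --pt "3.5 0.1 0 0 0 0 0" --pt "3.5 0.1 0 0 0 0 0"

```text
clock: 7.0
position: [0.5638, 0.052, 0.0153]
tool_rot: [-3.142, -0.0, 0.218]
force: [-0.4, -0.5, 0.2]
grip_width: 0.035
finger_force: 0.1
```

>>> servo_tool --pt "3.5 0.1 0 0 0 0 0" --pt "3.5 0.1 0 0 0 0 0"

```text
clock: 7.2
position: [0.5647, 0.0522, 0.0153]
tool_rot: [-3.142, -0.0, 0.218]
force: [-0.5, 0.2, 0.3]
grip_width: 0.0345
finger_force: 0.4
```

>>> servo_tool --pt "3.5 0.1 0 0 0 0 0" --pt "3.5 0.2 0 0 0 0 0" --pt "3.5 0.2 0 0 0 0 0"

```text
clock: 7.5
position: [0.5652, 0.0523, 0.0151]
tool_rot: [3.141, 0.003, 0.218]
force: [-10.3, -1.4, 6.6]
grip_width: 0.0349
finger_force: 5.2
```

>>> servo_tool --pt "3.5 0.1 0 0 0 0 0" --pt "3.5 0.1 0 0 0 0 0"

```text
clock: 7.7
position: [0.5652, 0.0522, 0.015]
tool_rot: [3.141, 0.005, 0.218]
force: [-16.2, -3.3, 10.6]
grip_width: 0.0349
finger_force: 8.1
```

Contact: the force rose while the tool stopped moving, so the carton is seated. I'll back off, rise clear and check.

>>> servo_tool --pt "3.5 -0.3 0 0 0 0 0" --pt "3.5 -1 0 0 0 0 0" --pt "3.5 -3 0 0 0 0 0" --pt "3.5 -5.5 0 0 0 0 0" --pt "3.5 -8 0 -1 0 0 0" --pt "3.5 -9 0 -4 0 0 0" --pt "3.5 -10 0 -8 0 0 0" --pt "3.5 -10 0 -12 0 0 0" --pt "3.5 -10 0 -14 0 0 0" --pt "3.5 -10 0 -14 0 0 0"

```text
clock: 8.7
position: [0.4712, 0.0313, 0.158]
tool_rot: [3.141, -0.005, 0.217]
force: [0.4, -0.1, -0.5]
grip_width: 0.0349
finger_force: 0.0
```

Run:
```python
from workcell import bot
import cv2,pickle,numpy as np
t=bot.grab_frame("top");pickle.dump(t,open("t3.pkl","wb"));s=bot.grab_frame("side")["frame"]
a=cv2.resize(t["frame"][215:365,255:455],None,fx=4,fy=4,interpolation=cv2.INTER_CUBIC)[:300]
b=cv2.resize(s[235:310,190:390],None,fx=4,fy=4,interpolation=cv2.INTER_CUBIC)
cv2.imwrite("pics/e.png",np.vstack([a,b]))
```

```text
(no output)
```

View pics/e.png

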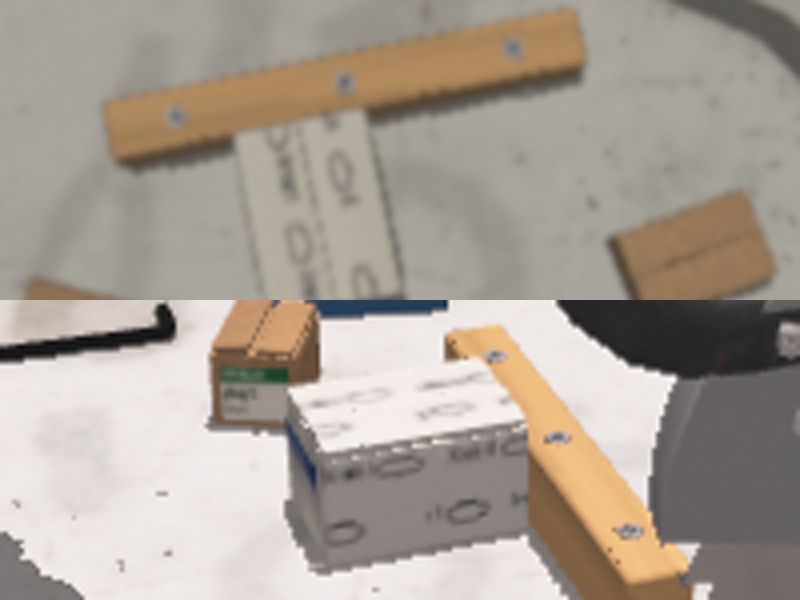

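The carton lies lid up with its leading end (236,132) to (365,107) flush and parallel to the strip. The brown cartons are in place and the arm is clear, so I'm handing in.

```bash
python3 -c "
from workcell import bot
print(bot.job_done())"
```

```text
the job is handed in; nothing more can be done
None
```

I tipped the white carton onto its bottom and pushed it against the strip; the last pictures show it lid up, flush and square, with both brown cartons in place and the arm clear, and I handed the job in at about 9 s (no verdict was returned).

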